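Open the mandrel case and stow the sizing mandrel

ROBOT

A 7-joint arm with a two-finger parallel gripper is mounted at the origin on the work surface. World frame = base frame: x ahead of the robot, y to its left, z up, the work surface at z = 0. Lengths are in m, angles in rad, forces in N, time in s.
With the tool pointing down it reaches from about 0.425 to 0.875 m from the base axis. Payload 4.7 kg.
Tool frame: the origin (TCP) lies midway between the tips of the shut fingers; the grasp point (between the pads) lies 19 mm behind it; z points along the fingers, y is the direction in which the jaws open and shut (so a half turn about z gives the same grasp; the last joint's range is limited). The gripper opens to 87 mm and grips with 3 to 60 N. Pads are 19 mm wide; open, the fingers measure 117 mm over their backs; the gripper's body (75 mm by 190 mm) begins 51 mm behind the grasp point.
Start: joints at [1.337, 0.321, -0.07, 1.45, 0.023, 1.371, -0.057], TCP at [0.159, -0.63, 0.223] pointing down, gripper open.
Joint ranges: [-2.86, 2.86], [-0.3, 2.09], [-1.38, 1.24], [0.06, 2.45], [-1.56, 4.7], [0.09, 2.05], [-2.69, 2.69]. Speed limits (rad/s): [2.57, 2.57, 3.14, 3.14, 3.14, 3.14, 3.14].

INTERFACE

Orientations are given as a rotation vector (axis times angle).
In Python, from bench import get_state, eyes, job gives the robot as it stands. The module is installed in compiled form; this text tells all that it offers.
- The arm moves only by the shell command python3 -m jog 'ROWS' [FORCE]. ROWS is JSON, a list that holds one entry, the list of rows, each a list of 5 numbers: the opening, from 0 (shut) to 1 (fully open), then the shift along the tool's x, y, z in units of 40 mm (1.0 is 40 mm), then the turn about the tool's z in units of 5 degrees (1.0 is 5 degrees). In form: [[[jaw, dx, dy, dz, turn], ...]]. A call has 1 to 10 rows; each row shifts and turns the commanded pose from where the row before left it, along the tool's axes as they then stand; what a row does not reach is not made up. A row lasts 1/8 s, in which the tool goes at most 62.5 mm and 10.7 degrees, less where a joint would pass 70% of its speed; a pose out of reach is approached as far as the arm can. A call is refused whole if a number of a shift passes 1 or a number of a turn 1, either way. A call with a gripper value outside its range is refused whole. The fingers move at their own pace and stop on an object; FORCE is the grip in N (left out, the last holds). Time passes only in rows, so rows that do not move let the fingers close. It gives the time, the measured TCP pose, the force and the opening at its end, in the units of the state.
- get_state(): the state, without advancing time (a new reading comes with each control period).
- eyes.get_image(name): name is "side" or "top" or "wrist"; returns (picture, depth): 384x512x3 uint8, red, green, blue; 384x512 float32, m along the optical axis (not along the pixel's ray), 0 where there is no reading.
- eyes.camera_params(name): a dict with "camera_matrix" (3x3 intrinsics, pixels), "k1" (the pictures are not rectified: a ray, as slopes to the right and down, at radius r is drawn at 1 + k1 r^2 times it, then the intrinsics apply), "pose" (4x4, takes a point from camera to world coordinates); the wrist camera has in their place "mount" (4x4, takes a point from camera to tool coordinates, whose origin is the TCP and whose axes are the flange's). Camera axes: x right, y down, z forward; pixel columns grow to the right and rows downward; lengths in m; the calibration is good to about 2 mm. A picture is of the moment at which its call begins: read the wrist's pose just before it. camera_params takes no time and is no camera call.
- job.close_job(): hands the job in, once; it reports no verdict.
The state is a dict: "time": time; "joint_positions": joint angles; "qd": joint speeds; "joint_torque": joint torques, N m; "position": TCP position; "tool_rot": TCP orientation; "ft_force": force on the tool from outside, world axes, zero at the start; "torque": the same for the moment, N m; "grip_width": opening from 0.0 (shut) to 1.0 (fully open).
Only numpy, scipy, OpenCV 4.12 (cv2) and the standard library are available. Lean on these libraries where they do the work, as an engineer would, in place of code of your own. Each camera call takes 0.05 s, during which the arm holds its last target. There are 200 camera calls.

TASK

Take the lid of the wooden case by its pull bar, swing it up and lay it back gently, never letting it drop or slam, until it rests by itself on the buffer of the iron block behind the case, without shifting or tipping that block; take the hand off. Then lift the brass sizing mandrel out of its steel stand and put it away upright and fully down in the empty socket inside the case, leaving the lid resting open.

Things in the scene. Friction and masses are not known exactly. Their poses are not given: they have to be found in the camera images.
- case: Wooden case, fixed, 130 deep (x) by 170 wide (y) by 95 mm high, walls 6 mm; origin at the centre of its underside, x points from its front (pull bar side) to its hinge, z up. Inside, a wooden block with its top 44 mm above the desk has one empty socket and, 75 mm to the socket's -y side, another brass mandrel fixed in place (22 mm across, standing 40 mm above the block)
- lid (a joint): Angle of the lid (board 130 by 170 by 10 mm, 0.4 kg): 0 shut, grows as it opens, 1.57 upright. It swings freely: short of upright it falls shut, past upright it falls back on the rubber-tipped buffer screw of the iron block behind the case. How far that screw stands out is not measured: the lid comes to rest anywhere from 1.70 to 2.18, which must be felt or seen
- bar (a point): Middle of the lid's steel pull bar: round, 12 mm thick, 100 mm long along the case's y, on two arms in the plane of the lid, 42 mm out from the lid's front edge, free space all round its middle. 100 mm above the desk when shut. Moves with the lid; 172 mm from the hinge line along the lid and 5 mm above it (shut)
- hinge (a point): Middle of the lid's hinge line, on the top of the case's back wall, 95 mm above the desk; the hinge line runs along the case's y. Axes as the case's
- socket (a point): Centre of the mouth of the empty round socket inside the case, 44 mm above the desk and 51 mm below the case's rim; 11 mm wide, 36 mm deep, straight down. Axes as the case's
- mandrel: Brass sizing mandrel, upright, 80 mm long, 0.12 kg: a probe 9 mm across and 34 mm long at the bottom, then a shoulder and a round handle 18 mm across, 46 mm long. Origin at the probe's tip, z up along it. It starts with its probe in the hole of a fixed steel stand (60 by 60 by 44 mm high), shoulder on the stand's top, 44 mm above the desk; lift it 40 mm to clear the stand
- stop_block: Loose heavy cast-iron block (90 deep, 100 wide, 170 mm high, 11 kg) standing upright behind the case, its front face 71 to 75 mm behind the hinge line; origin at the bottom of the middle of its front face, x pointing away from the case, z up. A buffer screw with a round rubber end 24 mm across sticks out of the front face towards the lid at 155 mm above the desk, by 20 to 52 mm (unmeasured)
Mind the look-alikes: they are no part of the job. Several things have the shape of the mandrel; the one meant has the colours described above.

How it is judged:
By the outcome, as a careful person would: the job done as asked, in the order asked, and still so for the second after the job is handed in, with the robot touching nothing.
It also fails if it takes over 67 s, if anything falls off the work surface, if the arm or the gripper's body presses on something with over 40 N, if the wrist force passes 120 N, or if a joint passes its speed limit or range.

## Working session

There is one attempt and no reset: what is moved stays moved. The work goes in short steps, Python scripts to look and compute and a shell command to move; the robot and the scene stay as the last step left them, time stands still between calls to the robot, and variables do not carry over. Pictures are saved under pics/ and viewed, about 8 in all and at most 12, crops included, and the job is handed in when it is done.

```bash
mkdir -p pics; cat > h.py <<'E'
import numpy as np, cv2
from bench import get_state, eyes, job
from scipy.spatial.transform import Rotation as R
def grab(n):
    s=get_state(); im,d=eyes.get_image(n); p=eyes.camera_params(n)
    if 'pose' in p: T=np.array(p['pose'])
    else:
        W=np.eye(4); W[:3,:3]=R.from_rotvec(s['tool_rot']).as_matrix(); W[:3,3]=s['position']; T=W@np.array(p['mount'])
    return im,d,np.array(p['camera_matrix']),p['k1'],T
def slopes(K,k1,uv):
    uv=np.array(uv,float).reshape(-1,2); q=(uv-[K[0,2],K[1,2]])/[K[0,0],K[1,1]]; s=q.copy()
    for _ in range(20): s=q/(1+k1*(s**2).sum(1,keepdims=True))
    return s
def plane(cam,uv,z):
    im,d,K,k1,T=cam; s=slopes(K,k1,uv); r=np.c_[s,np.ones(len(s))]@T[:3,:3].T
    return T[:3,3]+r*((z-T[2,3])/r[:,2:])
def cloud(cam):
    im,d,K,k1,T=cam; v,u=np.mgrid[:384,:512]; s=slopes(K,k1,np.c_[u.ravel(),v.ravel()])
    P=np.c_[s,np.ones(len(s))]*d.reshape(-1,1); return (P@T[:3,:3].T+T[:3,3]).reshape(384,512,3)
E
python3 - <<'E'
from h import *
s=get_state(); print({k:np.round(v,3) for k,v in s.items()})
for n in ['top','side']:
    c=grab(n); np.savez('pics/%s0.npz'%n,im=c[0],d=c[1],K=c[2],k1=c[3],T=c[4]); print(n,c[2],c[3],c[4].round(3))
    cv2.imwrite('pics/%s0.png'%n,cv2.resize(c[0][:,:,::-1],(800,600)))
print(eyes.camera_params('wrist'))
E
```

```text
{'time': np.float64(0.0), 'joint_positions': array([ 1.337,  0.322, -0.07 ,  1.452,  0.023,  1.371, -0.057]), 'qd': array([ 0.001, -0.002,  0.002,  0.   , -0.003,  0.001,  0.001]), 'joint_torque': array([-1.0000e-03, -4.9128e+01, -4.0400e-01, -3.1253e+01, -6.4000e-02,
        4.4000e-02,  0.0000e+00]), 'position': array([ 0.159, -0.63 ,  0.221]), 'tool_rot': array([-3.116e+00, -3.880e-01,  1.000e-03]), 'ft_force': array([ 0.735, -0.107, -0.935]), 'torque': array([-0.041,  0.076, -0.016]), 'grip_width': np.float64(1.0)}
top [[357.53396085   0.         258.02945039]
 [  0.         357.53396085 193.41262713]
 [  0.           0.           1.        ]] 0.012431194661376143 [[ 0.006 -0.978  0.208  0.422]
 [-1.    -0.006 -0.001 -0.009]
 [ 0.002 -0.208 -0.978  0.717]
 [ 0.     0.     0.     1.   ]]
side [[460.45459094   0.         247.89997843]
 [  0.         460.45459094 194.57867795]
 [  0.           0.           1.        ]] -0.10487333947580489 [[-0.899 -0.279  0.338  0.299]
 [-0.438  0.601 -0.669  0.47 ]
 [-0.016 -0.749 -0.662  0.573]
 [ 0.     0.     0.     1.   ]]
{'camera_matrix': array([[265.81849711,   0.        , 262.02783499],
       [  0.        , 265.81849711, 190.53669404],
       [  0.        ,   0.        ,   1.        ]]), 'k1': -0.035150177513760344, 'mount': array([[ 2.28884035e-04, -9.61624609e-01, -2.74368471e-01,
         7.49152057e-02],
       [ 9.99999973e-01,  2.12190667e-04,  9.05215559e-05,
         3.27315703e-04],
       [-2.88293268e-05, -2.74368485e-01,  9.61624632e-01,
        -1.62964745e-01],
       [ 0.00000000e+00,  0.00000000e+00,  0.00000000e+00,
         1.00000000e+00]])}
```

View pics/top0.png

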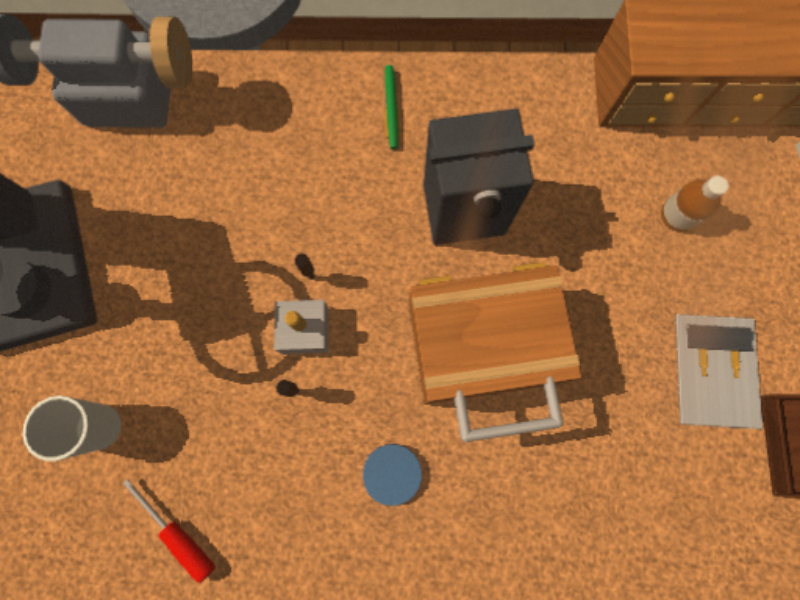

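View pics/side0.png

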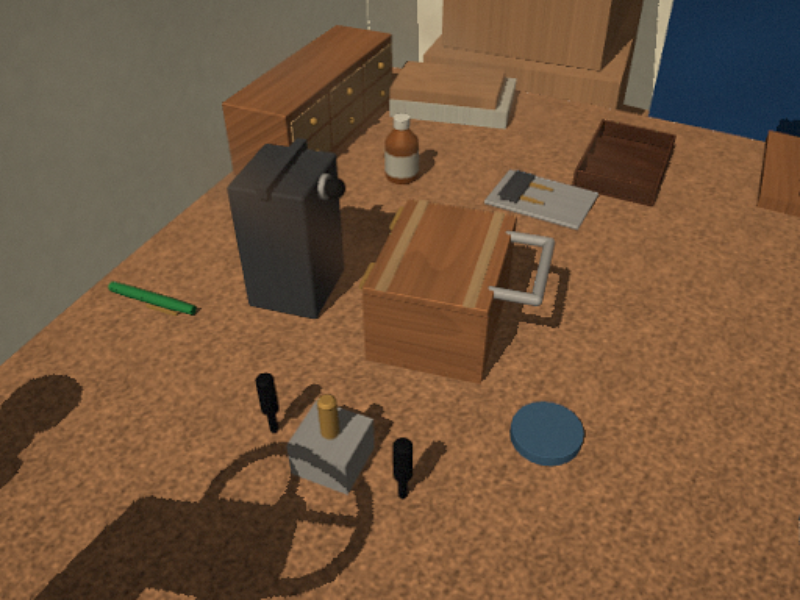

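Top view: case lid has corners near (428,402), (580,378), (560,265), (411,290); the bar runs (463,437)–(560,424); the brass mandrel is at (295,320); the block's buffer is at (487,203) (800×600 scale). The black mandrels are look-alikes.

```bash
python3 - <<'E'
from h import *
def load(n):
    z=np.load('pics/%s0.npz'%n); return z['im'],z['d'],z['K'],float(z['k1']),z['T']
def rect(P):
    (c,wh,a)=cv2.minAreaRect((P[:,:2]*1000).astype(np.float32)); return np.round(c,1),np.round(wh,1),round(a,1)
for n in ['top','side']:
    c=load(n); P=cloud(c); X,Y,Z=P[...,0],P[...,1],P[...,2]; ok=c[1]>0
    f=lambda m:P[m&ok]
    def comp(m):
        m=cv2.morphologyEx((m&ok).astype(np.uint8),cv2.MORPH_OPEN,np.ones((3,3)))
        k,l,st,ce=cv2.connectedComponentsWithStats(m); 
        return [(st[i,4],P[l==i]) for i in range(1,k) if st[i,4]>40]
    box=(X>.25)&(X<.75)&(Y>-.25)&(Y<.2)
    print(n)
    for zl,zh in [(.095,.115),(.16,.18),(.038,.05)]:
        for a,Q in comp(box&(Z>zl)&(Z<zh)): print(zl,a,rect(Q),Q[:,2].mean().round(4))
    hsv=cv2.cvtColor(c[0],cv2.COLOR_RGB2HSV)
    # brass mandrel
    br=(hsv[...,0]>14)&(hsv[...,0]<32)&(hsv[...,1]>110)&(Z>.05)&(Z<.1)&(X>.3)&(X<.55)&(Y>0.02)&(Y<.2)&ok
    Q=P[br]; print('mandrel',len(Q),Q.mean(0).round(4),Q.min(0).round(4),Q.max(0).round(4))
    # bar: grey low saturation z .085-.11
    b=(hsv[...,1]<70)&(Z>.09)&(Z<.112)&(X<.46)&(X>.3)&(Y<.0)&(Y>-.25)&ok
    Q=P[b]; print('bar',len(Q),rect(Q),Q.mean(0).round(4))
    # stop block: dark, buffer
    b=(X>.4)&(X<.75)&(Y>-.2)&(Y<.06)&(Z>.02)&(Z<.19)&(hsv[...,1]<90)&ok
    Q=P[b]; print('block',len(Q),rect(Q), 'top',rect(Q[Q[:,2]>.155]))
    np.save('pics/blk_%s.npy'%n,Q)
c=load('top')
S=1/1.5625
print('lid corners',plane(c,np.array([(428,402),(580,378),(560,265),(411,290)])*S-.0,.105).round(4))
print('bar ends',plane(c,np.array([(463,434),(560,422)])*S,.106).round(4))
print('mandrel top',plane(c,np.array([(293,319)])*S,.09).round(4))
print('buffer',plane(c,np.array([(487,205)])*S,.155).round(4), 'front bottom block',plane(c,np.array([(434,243),(506,234)])*S,.0).round(4),'blk top edge',plane(c,np.array([(430,160),(530,150)])*S,.17).round(4))
E
```

```text
top
0.095 44 (array([ 665.9, -132.8]), array([ 1.5, 22.8]), 8.8) 0.1053
0.095 98 (array([656.5, -72.4]), array([ 3.7, 48.2]), 4.9) 0.1049
0.095 8147 (array([ 501.3, -113.9]), array([185.6, 170.3]), 8.9) 0.104
0.16 3212 (array([692.5, -91.9]), array([111.5, 109.6]), 5.2) 0.1699
0.038 892 (array([537.7, 118.6]), array([60.2, 61.9]), 2.0) 0.0432
mandrel 129 [0.5326 0.1162 0.0803] [0.4531 0.1086 0.051 ] [0.5455 0.1275 0.0909]
bar 668 (array([ 436.3, -122.6]), array([ 52.9, 109. ]), 8.7) [ 0.424  -0.1228  0.1041]
block 4765 (array([ 578. , -104.9]), array([341.4, 110.6]), 7.2) top (array([691.1, -92. ]), array([113.4, 108.1]), 7.8)
side
0.095 589 (array([679.4, -69.7]), array([127.8,  65.9]), 55.5) 0.1048
0.095 5865 (array([ 502.3, -111. ]), array([185.9, 172.6]), 8.6) 0.1045
0.16 2000 (array([693.4, -90.3]), array([113.1, 113.6]), 1.2) 0.1698
0.038 230 (array([696.8, -41.8]), array([89.5, 20.4]), 21.0) 0.0438
0.038 127 (array([552.3, -18.5]), array([42.1,  4.1]), 9.6) 0.0442
0.038 246 (array([486.9, -28.5]), array([84.,  5.]), 9.5) 0.0443
0.038 52 (array([604.6, 117.5]), array([16.8,  6.1]), 57.7) 0.0432
0.038 1174 (array([538.9, 119.6]), array([60.5, 60.9]), 3.5) 0.0435
0.038 66 (array([459.1, 132.6]), array([16.7,  7.4]), 24.2) 0.0433
mandrel 295 [0.5348 0.1238 0.0746] [0.4529 0.1119 0.05  ] [0.5463 0.1357 0.0917]
bar 599 (array([ 437.1, -120.5]), array([ 53.5, 111.6]), 8.5) [ 0.4265 -0.1123  0.1037]
block 6169 (array([ 579.3, -104.8]), array([342.4, 114. ]), 6.7) top (array([693.3, -90.3]), array([113.2, 113.6]), 1.4)
lid corners [[ 0.4428 -0.0367  0.105 ]
 [ 0.4696 -0.202   0.105 ]
 [ 0.5969 -0.187   0.105 ]
 [ 0.5667 -0.018   0.105 ]]
bar ends [[ 0.4095 -0.0737  0.106 ]
 [ 0.4227 -0.1775  0.106 ]]
mandrel top [[0.5354 0.116  0.09  ]]
buffer [[ 0.6485 -0.0981  0.155 ]] front bottom block [[ 0.6564 -0.0503  0.    ]
 [ 0.6697 -0.1472  0.    ]] blk top edge [[ 0.6926 -0.0367  0.17  ]
 [ 0.7046 -0.1428  0.17  ]]
```

```bash
python3 -m jog '[[[0.41,0,0,0,-1],[0.41,0,0,0,-1],[0.41,0,0,0,-1],[0.41,0,0,0,-1],[0.41,0,0,0,-1],[0.41,0,0,0,-1],[0.41,0,0,0,-1],[0.41,0,0,0,-1],[0.41,0,0,0,-1],[0.41,0,0,0,-1]]]' 20
python3 -m jog '[[[0.41,0,0,0,-1],[0.41,0,0,0,-1],[0.41,0,0,0,-1],[0.41,0,0,0,-1],[0.41,0,0,0,-1],[0.41,0,0,0,-1],[0.41,0,0,0,-0.9],[0.41,0,0,0,0]]]'
python3 - <<'E'
import numpy as np
for n in ['top','side']:
    Q=np.load('pics/blk_%s.npy'%n); u=np.array([.9885,.1513]);v=np.array([-.1513,.9885])
    r=Q[:,:2]-[.5863,-.099]; a=r@u; b=r@v; z=Q[:,2]
    print(n)
    for lo in np.arange(.02,.18,.01):
        m=(z>=lo)&(z<lo+.01)&(a>-.0)&(a<.2)
        if m.sum(): print(round(lo,2),m.sum(),'a pct',np.percentile(a[m],[0,2,10,50]).round(4),'b',b[m].min().round(3),b[m].max().round(3))
    m=(a>0)&(a<.06)&(z>.12)&(abs(b)<.04); print(np.c_[a,b,z][m][::max(1,m.sum()//25)].round(4))
E
```

```text
time: 1.35
position: [0.1593, -0.6299, 0.2219]
tool_rot: [-2.658, -1.673, -0.0]
ft_force: [-0.2, 0.5, -0.3]
grip_width: 0.406
time: 2.35
position: [0.1593, -0.6299, 0.222]
tool_rot: [-2.047, -2.382, -0.001]
ft_force: [0.1, 0.2, -0.8]
grip_width: 0.407
top
0.02 40 a pct [0.0728 0.0728 0.0731 0.0753] b -0.054 0.04
0.03 47 a pct [0.073  0.0732 0.0734 0.0739] b -0.055 0.04
0.04 55 a pct [0.0727 0.0728 0.0731 0.0741] b -0.056 0.04
0.05 56 a pct [0.0729 0.073  0.0732 0.0742] b -0.056 0.04
0.06 59 a pct [0.0727 0.0728 0.0731 0.0739] b -0.055 0.04
0.07 64 a pct [0.0729 0.0729 0.0731 0.074 ] b -0.055 0.04
0.08 57 a pct [0.0728 0.073  0.0732 0.0741] b -0.054 0.04
0.09 63 a pct [0.073  0.073  0.0732 0.0742] b -0.056 0.04
0.1 76 a pct [0.0728 0.073  0.0732 0.0742] b -0.055 0.04
0.11 69 a pct [0.0725 0.0728 0.073  0.0737] b -0.054 0.04
0.12 78 a pct [0.0726 0.0728 0.0731 0.0739] b -0.056 0.04
0.13 81 a pct [0.0729 0.0729 0.0731 0.0738] b -0.056 0.04
0.14 89 a pct [0.0679 0.0726 0.073  0.0737] b -0.057 0.04
0.15 127 a pct [0.0479 0.0484 0.0555 0.0735] b -0.056 0.04
0.16 2194 a pct [0.0515 0.0678 0
[... 2413 characters left out ...]
-03  1.620e-01]
 [ 5.510e-02 -8.000e-04  1.628e-01]
 [ 5.140e-02 -4.800e-03  1.610e-01]
 [ 5.670e-02  1.000e-04  1.611e-01]
 [ 5.400e-02 -2.200e-03  1.602e-01]
 [ 5.020e-02 -1.040e-02  1.558e-01]
 [ 5.610e-02  1.700e-03  1.602e-01]
 [ 5.250e-02 -2.500e-03  1.583e-01]
 [ 5.090e-02 -7.400e-03  1.556e-01]
 [ 5.750e-02  3.100e-03  1.589e-01]
 [ 5.530e-02 -4.000e-04  1.571e-01]
 [ 5.290e-02 -3.100e-03  1.559e-01]
 [ 5.040e-02 -5.900e-03  1.546e-01]
 [ 5.250e-02 -1.900e-03  1.547e-01]
 [ 5.780e-02  2.900e-03  1.548e-01]
 [ 5.530e-02  3.000e-04  1.536e-01]
 [ 5.120e-02 -2.800e-03  1.524e-01]
 [ 5.570e-02 -3.000e-04  1.512e-01]
 [ 5.330e-02 -3.200e-03  1.498e-01]
 [ 5.740e-02  4.000e-04  1.493e-01]]
```

```bash
python3 -m jog '[[[0.41,0.8,1,0,0],[0.41,0.8,1,0,0],[0.41,0.8,1,0,0],[0.41,0.8,1,0,0],[0.41,0.8,1,0,0],[0.41,0.8,1,0,0],[0.41,0.8,1,0,0],[0.41,0.8,1,0,0],[0.41,1,0.27,0,0],[0.41,1,0,0,0]]]'
python3 -m jog '[[[0.41,1,0,0,0],[0.41,1,0,0,0],[0.41,1,0,0,0],[0.41,0.1,0,0,0],[0.41,0,0,0,0],[0.41,0,0,0,0]]]'
python3 - <<'E'
from h import *
c=grab('wrist'); np.savez('pics/w1.npz',im=c[0],d=c[1],T=c[4]); cv2.imwrite('pics/w1.png',c[0][:,:,::-1])
P=cloud(c); hsv=cv2.cvtColor(c[0],cv2.COLOR_RGB2HSV); Z=P[...,2]
m=(c[1]>0)&(hsv[...,1]<80)&(Z>.085)&(Z<.112)
u=np.array([.9885,.1513]);v=np.array([-.1513,.9885]); s=get_state(); print(s['position'],R.from_rotvec(s['tool_rot']).as_matrix().round(3))
Q=P[m]; r=Q[:,:2]-np.array(s['position'])[:2]; a,b=r@u,r@v
for lo in np.arange(-.08,.08,.01):
    k=(b>=lo)&(b<lo+.01)
    if k.sum()>3: print(lo.round(2),k.sum(),np.percentile(a[k],[2,50,98]).round(4),Q[k,2].max().round(4))
E
```

```text
time: 3.6
position: [0.4364, -0.2458, 0.2223]
tool_rot: [-2.046, -2.384, -0.001]
ft_force: [0.7, -0.5, 0.0]
grip_width: 0.413
time: 4.35
position: [0.4168, -0.1266, 0.2225]
tool_rot: [-2.049, -2.381, -0.0]
ft_force: [0.3, -0.3, 0.4]
grip_width: 0.41
[ 0.41678136 -0.12653996  0.22239075] [[-0.149  0.989 -0.   ]
 [ 0.989  0.149  0.001]
 [ 0.001 -0.    -1.   ]]
-0.06 127 [-0.0032  0.0202  0.2474] 0.1082
-0.05 341 [-0.0048  0.0202  0.2473] 0.1107
-0.04 228 [-0.0048  0.2461  0.2477] 0.112
-0.03 229 [-0.0047  0.2461  0.2477] 0.1118
-0.02 238 [-0.0047  0.2461  0.2478] 0.1118
-0.01 247 [-0.0047  0.2461  0.2477] 0.1118
-0.0 247 [-0.0046  0.2458  0.2478] 0.1118
0.01 260 [-0.0056  0.246   0.2476] 0.112
0.02 283 [-0.0055  0.2459  0.2478] 0.1117
0.03 283 [-0.0054  0.246   0.2479] 0.112
0.04 397 [-0.0053  0.0249  0.2759] 0.1117
0.05 287 [-0.0043  0.0206  0.0455] 0.1081
```

View pics/w1.png

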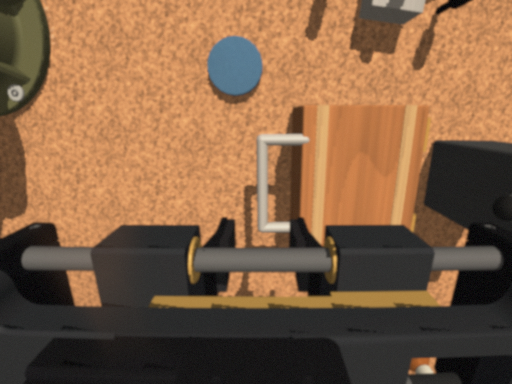

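```bash
python3 -m jog '[[[0.41,0,0.02,0.9,0],[0.41,0,0,0.9,0],[0.41,0,0,0.9,0],[0.41,0,0,0.54,0],[0.41,0,0,0.3,0],[0.41,0,0,0,0],[0.41,0,0,0,0]]]'
python3 -m jog '[[[0.05,0,0,0,0],[0.05,0,0,0,0],[0.05,0,0,0,0],[0.05,0,0,0,0],[0.05,0,0,0,0],[0.05,0,0,0,0]]]' 25
```

```text
time: 5.28
position: [0.4184, -0.1257, 0.0818]
tool_rot: [2.046, 2.382, 0.001]
ft_force: [0.9, 0.1, -0.1]
grip_width: 0.414
time: 6.02
position: [0.4165, -0.1256, 0.081]
tool_rot: [-2.046, -2.382, 0.003]
ft_force: [-4.5, -0.0, 6.3]
grip_width: 0.128
```

```bash
python3 - <<'E'
import numpy as np
t=np.radians(np.arange(0,126,5)); a=172*(1-np.cos(t))+5*np.sin(t); z=172*np.sin(t)+5*(np.cos(t)-1)
for i in range(1,len(t)): print(round(np.degrees(t[i])),'[0.05,0,%.2f,%.2f,0]'%((a[i]-a[i-1])/40,-(z[i]-z[i-1])/40), end=' ')
E
python3 -m jog '[[[0.05,0,-0.04,-0.02,0],[0.05,0,0,0,0]]]'
```

```text
5 [0.05,0,0.03,-0.37,0] 10 [0.05,0,0.06,-0.37,0] 15 [0.05,0,0.09,-0.36,0] 20 [0.05,0,0.12,-0.35,0] 25 [0.05,0,0.15,-0.34,0] 30 [0.05,0,0.18,-0.33,0] 35 [0.05,0,0.21,-0.31,0] 40 [0.05,0,0.24,-0.29,0] 45 [0.05,0,0.26,-0.27,0] 50 [0.05,0,0.28,-0.25,0] 55 [0.05,0,0.30,-0.22,0] 60 [0.05,0,0.32,-0.19,0] 65 [0.05,0,0.34,-0.16,0] 70 [0.05,0,0.35,-0.13,0] 75 [0.05,0,0.36,-0.10,0] 80 [0.05,0,0.37,-0.07,0] 85 [0.05,0,0.37,-0.04,0] 90 [0.05,0,0.38,-0.01,0] 95 [0.05,0,0.37,0.03,0] 100 [0.05,0,0.37,0.06,0] 105 [0.05,0,0.36,0.09,0] 110 [0.05,0,0.35,0.12,0] 115 [0.05,0,0.34,0.15,0] 120 [0.05,0,0.33,0.18,0] 125 [0.05,0,0.31,0.21,0] time: 6.28
position: [0.4166, -0.1256, 0.0817]
tool_rot: [2.046, 2.383, 0.001]
ft_force: [2.3, -0.4, -2.6]
grip_width: 0.13
```

```bash
python3 -m jog '[[[0.05,0,0.03,-0.37,0],[0.05,0,0.06,-0.37,0],[0.05,0,0.09,-0.36,0],[0.05,0,0.12,-0.35,0],[0.05,0,0,0,0]]]'
```

```text
time: 6.9
position: [0.4282, -0.1238, 0.1408]
tool_rot: [2.046, 2.383, -0.001]
ft_force: [-0.4, -1.9, -2.5]
grip_width: 0.13
```

```bash
python3 -m jog '[[[0.05,0,0.15,-0.34,0],[0.05,0,0.18,-0.33,0],[0.05,0,0.21,-0.31,0],[0.05,0,0.24,-0.29,0],[0.05,0,0.26,-0.27,0],[0.05,0,0.28,-0.25,0],[0.05,0,0.30,-0.22,0],[0.05,0,0.32,-0.19,0],[0.05,0,0,0,0]]]'
```

```text
time: 8.02
position: [0.5058, -0.1117, 0.2305]
tool_rot: [2.045, 2.383, 0.0]
ft_force: [-4.9, -0.6, 8.7]
grip_width: 0.126
```

```bash
python3 -m jog '[[[0.05,0,0.32,-0.19,0],[0.05,0,0.35,-0.14,0],[0.05,0,0.36,-0.11,0],[0.05,0,0.37,-0.07,0],[0.05,0,0.37,-0.04,0],[0.05,0,0,0,0]]]'
```

```text
time: 8.78
position: [0.5764, -0.1008, 0.2504]
tool_rot: [2.045, 2.383, 0.003]
ft_force: [-0.3, -1.2, 4.9]
grip_width: 0.124
```

```bash
python3 -m jog '[[[0.05,0,0.37,-0.03,0],[0.05,0,0.37,0.03,0],[0.05,0,0.37,0.06,0],[0.05,0,0.36,0.09,0],[0.05,0,0,0,0]]]'; python3 -m jog '[[[0.05,0,0.28,0.09,0],[0.05,0,0.14,0.05,0],[0.05,0,0,0,0]]]'
```

```text
time: 9.4
position: [0.6338, -0.0919, 0.2427]
tool_rot: [-2.045, -2.384, -0.001]
ft_force: [0.4, -0.6, -0.5]
grip_width: 0.133
time: 9.78
position: [0.6494, -0.0896, 0.2376]
tool_rot: [-2.046, -2.383, 0.0]
ft_force: [0.1, 0.3, -1.0]
grip_width: 0.131
```

```bash
python3 -m jog '[[[0.05,0,0.14,0.06,0],[0.05,0,0.14,0.06,0],[0.05,0,0,0,0]]]'; for i in 1; do python3 -m jog '[[[0.05,0,0.07,0.035,0],[0.05,0,0,0,0]]]'; done; python3 -m jog '[[[0.05,0,0.07,0.035,0],[0.05,0,0,0,0]]]'
```

```text
time: 10.15
position: [0.6606, -0.0879, 0.2329]
tool_rot: [-2.046, -2.383, -0.0]
ft_force: [-1.0, 1.7, -2.5]
grip_width: 0.127
time: 10.4
position: [0.6631, -0.0875, 0.2316]
tool_rot: [-2.046, -2.383, 0.0]
ft_force: [-0.8, 1.4, -2.5]
grip_width: 0.129
time: 10.65
position: [0.6659, -0.0871, 0.2303]
tool_rot: [-2.046, -2.383, 0.0]
ft_force: [-1.4, 1.9, -3.4]
grip_width: 0.128
```

```bash
for i in 1; do python3 -m jog '[[[0.05,0,0.07,0.035,0],[0.05,0,0,0,0]]]';done; python3 -m jog '[[[0.05,0,0.07,0.035,0],[0.05,0,0,0,0]]]';  python3 -m jog '[[[0.05,0,0.06,0.035,0],[0.05,0,0,0,0]]]'
```

```text
time: 10.9
position: [0.6688, -0.0867, 0.2289]
tool_rot: [-2.046, -2.383, 0.0]
ft_force: [-1.4, 1.8, -4.0]
grip_width: 0.128
time: 11.15
position: [0.6715, -0.0863, 0.2274]
tool_rot: [-2.046, -2.383, 0.0]
ft_force: [-2.4, 2.0, -3.8]
grip_width: 0.132
time: 11.4
position: [0.6739, -0.0859, 0.2261]
tool_rot: [-2.046, -2.384, -0.0]
ft_force: [-2.4, 2.4, -3.8]
grip_width: 0.127
```

```bash
python3 -m jog '[[[0.05,0,0.05,0.05,0],[0.05,0,0,0,0]]]';python3 -m jog '[[[0.05,0,0.05,0.035,0],[0.05,0,0,0,0]]]'
python3 - <<'E'
from h import *
c=grab('side'); cv2.imwrite('pics/s2.png',cv2.resize(c[0][60:260,120:400,::-1],(784,560)))
E
```

```text
time: 11.65
position: [0.6763, -0.0856, 0.2247]
tool_rot: [2.046, 2.383, 0.001]
ft_force: [-1.4, 2.8, -2.1]
grip_width: 0.127
time: 11.9
position: [0.6774, -0.0854, 0.2239]
tool_rot: [-2.046, -2.383, 0.001]
ft_force: [-4.4, 2.5, 1.9]
grip_width: 0.128
```

View pics/s2.png

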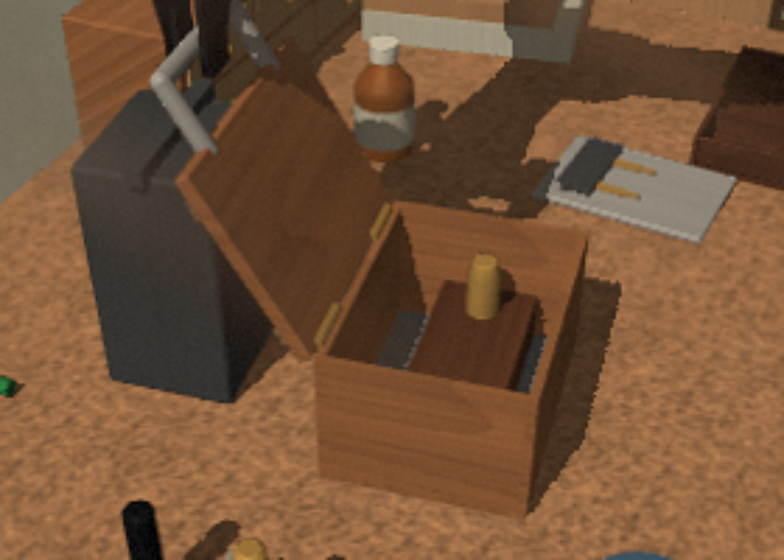

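Contact felt: tangential force jumped to about −5 N and motion stalled at lid ≈120° (2.10), as the buffer measurement predicted. Releasing.

```bash
python3 -m jog '[[[0.2,0,-0.01,-0.01,0],[0.3,0,0,0,0],[0.3,0,0,0,0],[0.3,0,0,0,0]]]';python3 -m jog '[[[0.3,0,0,-0.4,0],[0.3,0,0,-0.8,0],[0.3,0,0,-0.8,0],[0.3,0,0,-0.5,0],[0.3,0,0,0,0]]]'
python3 - <<'E'
from h import *
c=grab('side'); np.savez('pics/side1.npz',im=c[0],d=c[1],K=c[2],k1=c[3],T=c[4])
c2=grab('top'); np.savez('pics/top1.npz',im=c2[0],d=c2[1],K=c2[2],k1=c2[3],T=c2[4])
a=cv2.resize(c[0][60:260,120:400,::-1],(560,400)); b=cv2.resize(c2[0][50:270,150:400,::-1],(455,400))
cv2.imwrite('pics/s3.png',cv2.resize(np.hstack([a,b]),None,fx=.78,fy=.78))
E
```

```text
time: 12.45
position: [0.6777, -0.086, 0.2234]
tool_rot: [2.047, 2.382, 0.0]
ft_force: [0.5, 0.1, -0.5]
grip_width: 0.296
time: 13.08
position: [0.6784, -0.0852, 0.3264]
tool_rot: [2.044, 2.381, 0.005]
ft_force: [0.0, 0.3, -0.1]
grip_width: 0.299
```

View pics/s3.png

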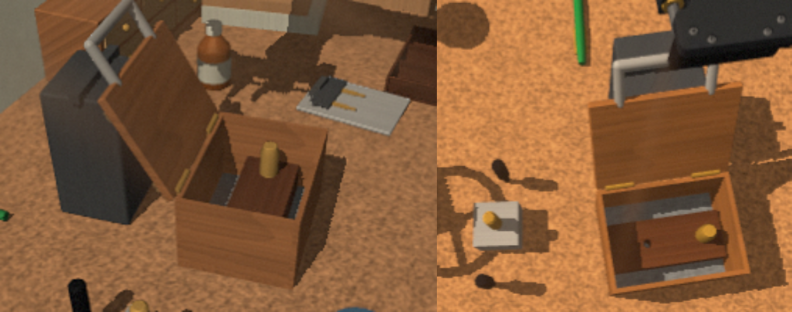

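```bash
python3 - <<'E'
from h import *
z=np.load('pics/top1.npz'); c=(z['im'],z['d'],z['K'],float(z['k1']),z['T']); im=c[0]
g=cv2.cvtColor(im,cv2.COLOR_RGB2GRAY)
print(g[214:227,289:305])
w=g[215:226,291:303].astype(float); w=np.clip(25-w,0,None) if w.min()<25 else np.clip(w.min()+12-w,0,None)
v,u=np.mgrid[215:226,291:303]; uv=[(u*w).sum()/w.sum(),(v*w).sum()/w.sum()]; print(uv,plane(c,[uv],.044))
hsv=cv2.cvtColor(im,cv2.COLOR_RGB2HSV); P=cloud(c)
br=(hsv[...,0]>12)&(hsv[...,0]<32)&(hsv[...,1]>120)&(c[1]>0)
for nm,box,zt,h in [('man',(.48,.6,.08,.16),.09,(.086,.096)),('fix',(.42,.6,-.2,-.1),.084,(.080,.09))]:
    m=br&(P[...,0]>box[0])&(P[...,0]<box[1])&(P[...,1]>box[2])&(P[...,1]<box[3])&(P[...,2]>h[0])&(P[...,2]<h[1])
    ys,xs=np.nonzero(m); (cc,r)=cv2.minEnclosingCircle(P[m][:,:2].astype(np.float32)*1000)
    print(nm,len(xs),plane(c,[[xs.mean(),ys.mean()]],zt),P[m].mean(0),cc,r,np.ptp(P[m],axis=0))
# case rim
Z=P[...,2]; m=(abs(Z-.095)<.006)&(P[...,0]>.4)&(P[...,0]<.62)&(P[...,1]>-.25)&(P[...,1]<.02)&(c[1]>0)
print('rim',cv2.minAreaRect(P[m][:,:2].astype(np.float32)*1000))
m=(abs(Z-.044)<.004)&(P[...,0]>.45)&(P[...,0]<.59)&(P[...,1]>-.2)&(P[...,1]<-.03)&(c[1]>0)
print('block top',cv2.minAreaRect(P[m][:,:2].astype(np.float32)*1000),m.sum())
E
```

```text
[[49 50 63 74 74 75 72 73 72 75 74 74 71 74 74 72]
 [53 47 61 75 72 72 72 72 73 74 77 72 72 74 75 76]
 [49 51 62 75 76 74 75 75 76 73 74 77 77 77 74 74]
 [49 48 61 72 79 75 74 77 72 72 73 71 71 68 73 71]
 [53 50 62 75 73 70 69 69 64 61 66 70 71 72 71 73]
 [47 47 59 72 70 70 66 54 41 38 45 60 70 69 73 71]
 [45 45 59 69 73 74 63 44 35 34 35 54 69 71 71 71]
 [48 44 45 42 60 72 68 55 54 42 37 50 67 77 71 71]
 [46 43 46 45 58 74 67 61 69 65 47 52 71 78 76 76]
 [50 46 47 42 59 74 67 68 70 67 59 54 74 77 76 79]
 [50 48 45 46 63 76 77 76 64 63 63 67 80 77 76 75]
 [49 48 47 45 64 78 76 75 76 74 73 73 75 72 73 70]
 [47 47 49 45 55 70 71 74 73 71 72 73 72 74 73 72]]
[np.float64(297.02666666666664), np.float64(220.36)] [[ 0.51388012 -0.08346342  0.044     ]]
man 66 [[0.5368363  0.11756939 0.09      ]] [0.53711328 0.11786618 0.08851157] (536.7617797851562, 117.334228515625) 9.022311210632324 [0.01664825 0.01774829 0.00679101]
fix 217 [[ 0.5350764  -0.17016543  0.084     ]] [ 0.53540525 -0.17000512  0.08426089] (522.7915649414062, -142.98912048339844) 78.08116149902344 [0.13713055 0.09870448 0.00983509]
rim ((523.5989990234375, -110.60224914550781), (135.13803100585938, 170.49557495117188), 8.894753456115723)
block top ((517.919189453125, -108.66799926757812), (124.43307495117188, 164.93588256835938), 8.857697486877441) 2613
```

```bash
python3 -m jog '[[[0.45,0,0,0,-1],[0.45,0,0,0,-1],[0.45,0,0,0,-1],[0.45,0,0,0,-1],[0.45,0,0,0,-1],[0.45,0,0,0,-1],[0.45,0,0,0,-1],[0.45,0,0,0,-1],[0.45,0,0,0,-1],[0.45,0,0,0,-1]]]'
python3 -m jog '[[[0.45,0,0,0,-1],[0.45,0,0,0,-1],[0.45,0,0,0,-1],[0.45,0,0,0,-1],[0.45,0,0,0,-1],[0.45,0,0,0,-1],[0.45,0,0,0,-1],[0.45,0,0,0,-1]]]'
python3 -m jog '[[[0.45,0.82,0.12,0,0],[0.45,0.82,0.12,0,0],[0.45,0.82,0.12,0,0],[0.45,0.82,0.12,0,0],[0.45,0.82,0.12,0,0],[0.45,0,0,1,0],[0.45,0,0,1,0],[0.45,0,0,1,0],[0.45,0,0,0.9,0],[0.45,0,0,0.4,0]]]'
python3 -m jog '[[[0.45,0,0,0,0],[0.45,0,0,0,0]]]'
cat >> h.py <<'E'
def hover(name):
    s=get_state(); c=grab('wrist'); np.savez('pics/%s.npz'%name,im=c[0],d=c[1],K=c[2],k1=c[3],T=c[4])
    cv2.imwrite('pics/%s.png'%name,cv2.resize(c[0][120:260,190:330,::-1],(560,560),interpolation=cv2.INTER_NEAREST))
    print(np.round(s['position'],4),np.round(s['joint_positions'],2),R.from_rotvec(s['tool_rot']).as_matrix().round(3).tolist()); return c
E
python3 -c "
from h import *
hover('sock')"
```

```text
time: 14.42
position: [0.6769, -0.0858, 0.3218]
tool_rot: [-0.842, -3.024, 0.001]
ft_force: [0.6, 0.6, -0.1]
grip_width: 0.449
time: 15.42
position: [0.6769, -0.0858, 0.3218]
tool_rot: [0.243, -3.13, -0.0]
ft_force: [0.0, -0.5, -0.2]
grip_width: 0.451
time: 16.68
position: [0.5097, -0.0865, 0.1487]
tool_rot: [0.238, -3.129, -0.002]
ft_force: [-0.4, 0.2, 0.6]
grip_width: 0.447
time: 16.92
position: [0.5126, -0.0866, 0.1526]
tool_rot: [-0.238, 3.131, -0.001]
ft_force: [0.7, 0.5, 0.8]
grip_width: 0.455
[ 0.5126 -0.0866  0.1526] [ 1.16  0.25 -1.16  1.83  0.25  1.21  1.65] [[-0.988, -0.151, 0.002], [-0.151, 0.988, -0.0], [-0.002, -0.001, -1.0]]
```

View pics/sock.png

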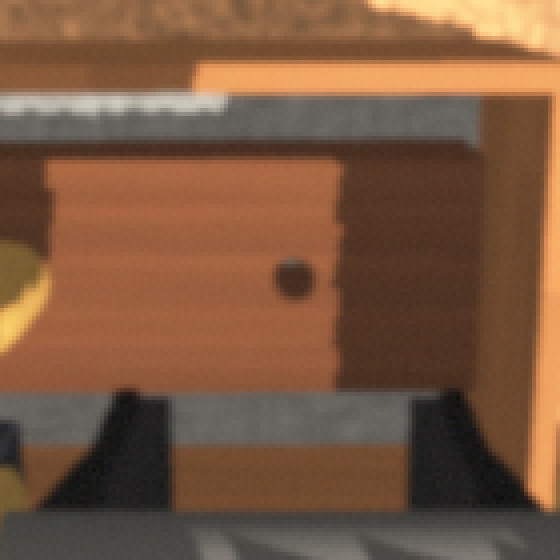

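```bash
python3 -m jog '[[[0.45,0,0,-0.58,0],[0.45,0,0,-0.58,0],[0.45,-0.28,0.99,0,0],[0.45,-0.28,0.99,0,0],[0.45,-0.27,0.99,0,0],[0.45,-0.27,0.99,0,0],[0.45,-0.27,0.99,0,0],[0.45,0,0,0,0],[0.45,0,0,0,0],[0.45,0,0,0,0]]]'
cat >> h.py <<'E'
def blob(name,kind,z,win):
    q=np.load('pics/%s.npz'%name); c=(q['im'],q['d'],q['K'],float(q['k1']),q['T']); x0,x1,y0,y1=win
    im=c[0][y0:y1,x0:x1]; big=cv2.resize(im,None,fx=8,fy=8,interpolation=cv2.INTER_CUBIC)
    hsv=cv2.cvtColor(big,cv2.COLOR_RGB2HSV)
    m=(hsv[...,2]<115) if kind=='dark' else (hsv[...,0]>13)&(hsv[...,0]<33)&(hsv[...,1]>110)
    n,l,st,ce=cv2.connectedComponentsWithStats(m.astype(np.uint8)); i=1+st[1:,4].argmax()
    uv=ce[i]/8-.5+.5/8+[x0,y0]; (cx,cy),r=cv2.minEnclosingCircle(np.argwhere(l==i)[:,::-1].astype(np.float32))
    print(name,'centroid',uv.round(2),'circle',np.round([cx/8+x0-.44,cy/8+y0-.44,r/8],2),'bbox',st[i][:4]/8)
    print(plane(c,[uv,[cx/8+x0-.44,cy/8+y0-.44]],z).round(4)); return c
E
python3 -c "
from h import *
hover('man'); blob('sock','dark',.044,(256,272,181,198)); blob('man','b',.090,(235,295,160,222))"
```

```text
time: 18.23
position: [0.5364, 0.1156, 0.198]
tool_rot: [-0.234, 3.133, -0.002]
ft_force: [1.1, -0.9, 0.8]
grip_width: 0.45
[0.5364 0.1156 0.198 ] [ 0.76  0.32 -1.2   1.71  0.3   1.33  1.22] [[-0.989, -0.149, 0.0], [-0.149, 0.989, -0.001], [-0.0, -0.001, -1.0]]
sock centroid [263.19 189.56] circle [263.08 189.5    5.21] bbox [ 2.625  4.375 10.     9.625]
[[ 0.5137 -0.0856  0.044 ]
 [ 0.5136 -0.0858  0.044 ]]
man centroid [285.17 210.66] circle [284.65 207.33  15.6 ] bbox [35.875 34.75  24.125 27.25 ]
[[0.557  0.1436 0.09  ]
 [0.5533 0.1424 0.09  ]]
```

View pics/man.png

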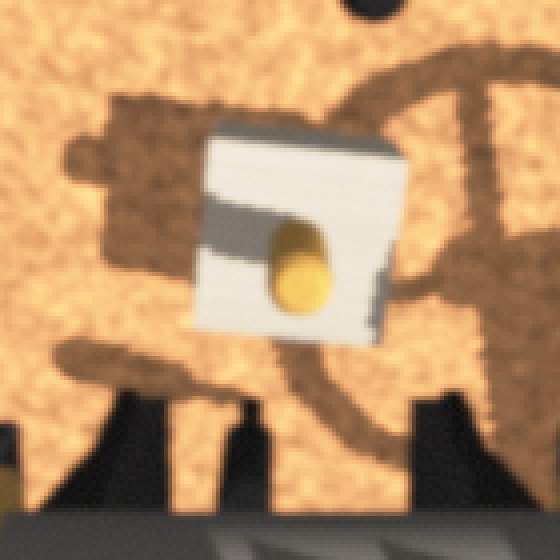

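```bash
python3 - <<'E'
from h import *
q=np.load('pics/man.npz'); c=(q['im'],q['d'],q['K'],float(q['k1']),q['T']); im=c[0]
hsv=cv2.cvtColor(im,cv2.COLOR_RGB2HSV)
print(hsv[190,254:276].tolist()); print(hsv[172:202,265].tolist())
P=cloud(c); m=(abs(P[...,2]-.09)<.006)&(c[1]>0)&(hsv[...,1]>90); m[:, :250]=0; m[:,280:]=0; m[:170]=0; m[205:]=0
y,x=np.nonzero(m); print(len(x),x.min(),x.max(),y.min(),y.max(),x.mean(),y.mean(),plane(c,[[x.mean(),y.mean()]],.09),P[m].mean(0))
E
```

```text
[[20, 27, 237], [21, 34, 232], [17, 57, 212], [16, 94, 173], [17, 146, 175], [18, 161, 216], [19, 151, 239], [21, 149, 246], [21, 149, 246], [21, 149, 246], [21, 152, 245], [21, 148, 247], [21, 150, 247], [21, 147, 248], [22, 145, 249], [23, 144, 251], [23, 140, 252], [23, 132, 251], [22, 103, 247], [21, 63, 242], [20, 34, 239], [19, 27, 239]]
[[19, 26, 239], [21, 33, 232], [18, 51, 206], [17, 80, 157], [18, 132, 126], [18, 151, 120], [18, 155, 120], [18, 150, 121], [18, 152, 121], [18, 155, 125], [18, 158, 142], [17, 154, 180], [18, 159, 208], [18, 156, 224], [19, 153, 236], [20, 151, 244], [21, 150, 246], [21, 149, 247], [21, 148, 247], [21, 149, 246], [21, 147, 247], [21, 148, 246], [21, 149, 246], [21, 150, 246], [20, 150, 245], [20, 141, 241], [19, 106, 239], [20, 56, 236], [19, 32, 236], [18, 28, 236]]
202 257 272 182 198 264.5495049504951 190.02475247524754 [[0.53738129 0.11796332 0.09      ]] [0.53744737 0.11797376 0.08979506]
```

```bash
python3 -m jog '[[[0.45,-0.035,0.05,0.9,0],[0.45,0,0,0.9,0],[0.45,0,0,0.8,0],[0.45,0,0,0.5,0],[0.45,0,0,0.35,0],[0.45,0,0,0,0],[0.45,0,0,0,0]]]'
python3 -m jog '[[[0.1,0,0,0,0],[0.1,0,0,0,0],[0.1,0,0,0,0],[0.1,0,0,0,0],[0.1,0,0,0,0]]]' 30
```

```text
time: 19.15
position: [0.5377, 0.1198, 0.0607]
tool_rot: [-0.238, 3.131, 0.0]
ft_force: [-0.6, -0.1, 1.0]
grip_width: 0.456
time: 19.77
position: [0.5372, 0.1195, 0.0599]
tool_rot: [-0.238, 3.132, -0.0]
ft_force: [-0.3, 0.4, 3.4]
grip_width: 0.195
```

```bash
python3 -m jog '[[[0.1,0,0,-0.4,0],[0.1,0,0,-0.8,0],[0.1,0,0,-0.8,0],[0.1,0,0,-0.8,0],[0.1,0,0,0,0]]]'
python3 -m jog '[[[0.1,0.27,-0.8,0,0],[0.1,0.27,-0.8,0,0],[0.1,0.27,-0.8,0,0],[0.1,0.27,-0.8,0,0],[0.1,0.28,-0.8,0,0],[0.1,0,-0.6,0,0],[0.1,0,-0.34,0,0],[0.1,0,0,0,0],[0.1,0,0,0,0],[0.1,0,0,0,0]]]'
```

```text
time: 20.4
position: [0.5384, 0.1205, 0.1747]
tool_rot: [-0.238, 3.128, -0.0]
ft_force: [0.0, 0.1, -2.0]
grip_width: 0.192
time: 21.65
position: [0.5132, -0.0825, 0.1718]
tool_rot: [-0.242, 3.132, 0.0]
ft_force: [-0.5, -0.9, -1.1]
grip_width: 0.191
```

```bash
python3 -m jog '[[[0.1,0,-0.04,0.5,0],[0.1,0,0,0.5,0],[0.1,0,0,0.5,0],[0.1,0,0,0.25,0],[0.1,0,0,0.1,0],[0.1,0,0,0,0],[0.1,0,0,0,0]]]'
```

```text
time: 22.52
position: [0.5139, -0.0856, 0.0984]
tool_rot: [-0.238, 3.131, -0.001]
ft_force: [-0.2, 0.0, -1.1]
grip_width: 0.191
```

```bash
python3 -m jog '[[[0.1,0.01,0.037,0,0],[0.1,0,0,0,0],[0.1,0,0,0,0]]]';python3 -m jog '[[[0.1,0,0,0.1,0],[0.1,0,0,0.05,0],[0.1,0,0,0.05,0],[0.1,0,0,0,0]]]'
```

```text
time: 22.9
position: [0.5127, -0.0843, 0.0979]
tool_rot: [-0.238, 3.132, -0.001]
ft_force: [-0.2, -0.0, -1.1]
grip_width: 0.192
time: 23.4
position: [0.5125, -0.0843, 0.0894]
tool_rot: [0.238, -3.132, 0.0]
ft_force: [0.3, -0.7, -2.8]
grip_width: 0.195
```

```bash
python3 -m jog '[[[0.1,0,0,0.1,0],[0.1,0,0,0.1,0],[0.1,0,0,0,0]]]';python3 -m jog '[[[0.1,0,0,0.15,0],[0.1,0,0,0.15,0],[0.1,0,0,0,0]]]'
```

```text
time: 23.78
position: [0.5123, -0.0844, 0.0812]
tool_rot: [0.238, -3.132, 0.0]
ft_force: [-0.6, -2.1, -2.1]
grip_width: 0.196
time: 24.15
position: [0.5123, -0.0846, 0.069]
tool_rot: [0.238, -3.132, 0.0]
ft_force: [-0.8, -2.9, -3.1]
grip_width: 0.193
```

```bash
python3 -m jog '[[[0.1,0,-0.015,0.1,0],[0.1,0,0,0.08,0],[0.1,0,0,0,0]]]';python3 -m jog '[[[0.1,0,0,0.04,0],[0.1,0,0,0.03,0],[0.1,0,0,0,0]]]'
```

```text
time: 24.52
position: [0.5124, -0.0849, 0.0621]
tool_rot: [0.238, -3.132, 0.0]
ft_force: [-2.0, -2.6, -2.5]
grip_width: 0.19
time: 24.9
position: [0.5127, -0.085, 0.0599]
tool_rot: [0.238, -3.132, 0.001]
ft_force: [-3.9, -3.1, 3.5]
grip_width: 0.195
```

```bash
python3 -m jog '[[[0.1,0.01,-0.01,0.02,0],[0.1,0,0,0,0]]]';python3 -m jog '[[[0.35,0,0,0,0],[0.35,0,0,0,0],[0.35,0,0,0,0],[0.35,0,0,0,0]]]';python3 -m jog '[[[0.35,0,0,-0.3,0],[0.35,0,0,-0.6,0],[0.35,0,0,-0.8,0],[0.35,0,0,-0.9,0],[0.35,0.5,0,-0.9,0],[0.35,1,0.8,-0.5,0],[0.35,1,1,0,0],[0.35,0,1,0,0],[0.35,0,1,0,0],[0.35,0,0,0,0]]]'
python3 - <<'E'
from h import *
c=grab('side'); c2=grab('top')
a=cv2.resize(c[0][60:260,120:400,::-1],(560,400)); b=cv2.resize(c2[0][50:270,150:400,::-1],(455,400))
cv2.imwrite('pics/s9.png',cv2.resize(np.hstack([a,b]),None,fx=.78,fy=.78))
P=cloud(c2); hsv=cv2.cvtColor(c2[0],cv2.COLOR_RGB2HSV)
for n,cc in [('top',c2),('side',c)]:
    P=cloud(cc); hsv=cv2.cvtColor(cc[0],cv2.COLOR_RGB2HSV)
    m=(cc[1]>0)&(np.hypot(P[...,0]-.513,P[...,1]+.085)<.016)&(P[...,2]>.05)&(P[...,2]<.13)&(hsv[...,1]>90)
    Q=P[m]; z=np.percentile(Q[:,2],97); print(n,len(Q),'top z',z.round(4),Q[Q[:,2]>z-.004].mean(0).round(4))
    b=(P[...,2]>.16)&(P[...,2]<.18)&(P[...,0]>.6)&(P[...,0]<.78)&(P[...,1]>-.16)&(P[...,1]<-.02)&(hsv[...,1]<90)&(cc[1]>0)
    print('block',cv2.minAreaRect(P[b][:,:2].astype(np.float32)*1000),P[b][:,0].max(), P[b][:,2].mean())
print(get_state()['position'])
E
```

```text
time: 25.15
position: [0.5128, -0.0851, 0.0599]
tool_rot: [-0.238, 3.132, -0.001]
ft_force: [-5.1, -1.9, 8.6]
grip_width: 0.194
time: 25.65
position: [0.5126, -0.0849, 0.0589]
tool_rot: [-0.239, 3.132, 0.001]
ft_force: [0.6, 0.4, -0.7]
grip_width: 0.351
time: 26.9
position: [0.4013, 0.0449, 0.2163]
tool_rot: [0.254, -3.127, 0.001]
ft_force: [0.4, -0.2, -0.4]
grip_width: 0.352
top 107 top z 0.0902 [ 0.5124 -0.0863  0.0883]
block ((711.0104370117188, -91.701904296875), (75.5556869506836, 103.41699981689453), 8.901070594787598) 0.754060358050334 0.16945655450177566
side 219 top z 0.09 [ 0.5136 -0.0825  0.0885]
block ((714.6163330078125, -86.6865234375), (68.81600189208984, 113.17839813232422), 9.814990043640137) 0.7533235458220437 0.17060142485264396
[0.4015674  0.04090135 0.21617772]
```

View pics/s9.png

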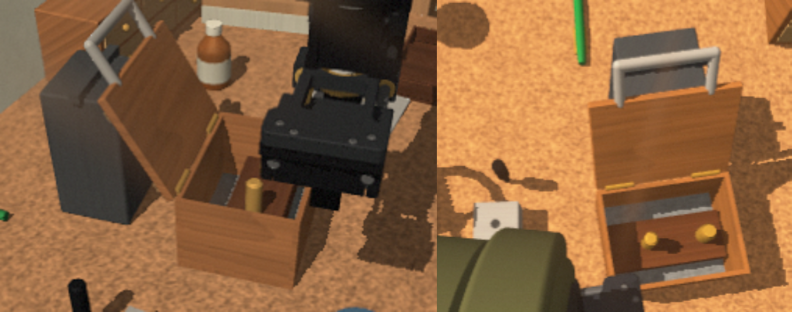

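```bash
python3 -m jog '[[[0.35,0,0,0,0],[0.35,0,0,0,0]]]'; python3 - <<'E'
from h import *
for n in ['top0','side0','side1']:
    z=np.load('pics/%s.npz'%n); c=(z['im'],z['d'],z['K'],float(z['k1']),z['T']); P=cloud(c); hsv=cv2.cvtColor(c[0],cv2.COLOR_RGB2HSV)
    b=(P[...,2]>.16)&(P[...,2]<.18)&(P[...,0]>.6)&(P[...,0]<.78)&(P[...,1]>-.16)&(P[...,1]<-.02)&(hsv[...,1]<90)&(c[1]>0); print(n,P[b][:,0].max())
job.close_job()
E
```

```text
time: 27.25
position: [0.4016, 0.0391, 0.2158]
tool_rot: [0.235, -3.127, 0.001]
ft_force: [0.3, -0.5, 0.7]
grip_width: 0.349
top0 0.7537089013621319
side0 0.7541052522356692
side1 0.7535666564042268
the job is handed in; nothing more can be done
```

The job is done and handed in at about 27 s of the 67 s allowed; it gave no verdict.

- **Lid:** I gripped the pull bar, swung the lid along its arc and lowered it in steps of about 1° near the end. I felt it meet the buffer at about 120° (2.10 rad), with roughly 5 N opposing. That matches the resting angle I had worked out from the camera view of the buffer. After I let go, the lid stayed open in both later views.
- **Mandrel:** I lifted the brass mandrel from its stand and lowered it into the empty socket until its shoulder touched. The tool was at the same height as when I gripped it in the stand (0.0599 m), with about 9 N pushing back.
- **Last checks:** The top of the mandrel measured 0.090 m in both camera views, which is fully down. The iron block's rear edge stayed at 0.754 m before and after, within 1 mm, so it did not move or tip. The hand is clear of everything, with no force on it.
- **Disagreements:** Camera positions differed from the arm's own readings by about 1.5 mm. The two final views put the mandrel's y position 4 mm apart (−0.086 and −0.083 m). The mandrel still went into the socket with only a few newtons of side force.

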